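Swap spices at the carousel and hold it with the wanted jar in front

ROBOT

A 6-joint arm with a two-finger parallel gripper is mounted at the origin on the work surface. World frame = base frame: x ahead of the robot, y to its left, z up, the work surface at z = 0. Lengths are in m, angles in rad, forces in N, time in s.
With the tool pointing down it reaches from about 0.375 to 0.975 m from the base axis. Payload 3.8 kg.
Tool frame: the origin (TCP) lies midway between the tips of the shut fingers; the grasp point (between the pads) lies 19 mm behind it; z points along the fingers, y is the line along which they close (so a half turn about z gives the same grasp; the last joint's range is limited). The gripper opens to 85 mm and grips with 20 to 120 N. Pads are 22 mm wide; open, the fingers measure 114 mm over their backs; the gripper's body (76 mm by 85 mm) begins 54 mm behind the grasp point. The pads swing forward as they close: fully open they stand 13 mm farther back than shut.
Start: joints at [1.164, 0.264, 1.604, -0, 1.274, -0.037], TCP at [0.244, 0.629, 0.231] pointing down, gripper open.
Joint ranges: [-2.63, 2.63], [-0.94, 2.18], [0.31, 2.57], [-1.31, 4.45], [0, 2.66], [-2.55, 2.55]. Speed limits (rad/s): [2.57, 2.57, 3.14, 3.14, 3.14, 3.14].

INTERFACE

Orientations are given as a rotation vector (axis times angle).
In Python, from workcell import bot gives the robot as it stands.
- The arm moves only by the tool servo_tool, never from a script. Its argument "series" is a list of rows, each a list of 7 numbers: the shift along the world's x, y, z in units of 0.15 m (1.0 is 0.15 m), then the turn, a rotation vector about the world's x, y, z in units of 180 degrees (1.0 is 180 degrees), then the closure, from 0 (fully open) to 1 (shut). A call has 1 to 20 rows; each row is the pose to reach, as a shift and turn from the pose commanded when the call began, turning the shorter way round; what a row does not reach only later rows make up. A row lasts 1/10 s, in which the tool goes at most 50 mm and 8.59 degrees, less where a joint would pass 70% of its speed; a pose out of reach is approached as far as the arm can. A call with a number of a shift or a turn outside -1 to 1 is refused whole. A call with a gripper value outside its range is refused whole. The fingers move at their own pace and stop on an object; "newtons" is the grip in N (left out, the last holds). Time passes only in rows, so rows that repeat a pose let the fingers close. It gives the time, the measured TCP pose, the force, the opening and the grip force at its end, in the units of the state.
- bot.read_state(): the state, without advancing time (a new reading comes with each control period).
- bot.read_camera(name): name is "side" or "top" or "wrist"; returns the picture (420x560x3 uint8, red, green, blue); there is no depth.
- bot.camera_info(name): a dict with "vertical_fov" (degrees; the focal length in pixels is half the picture's height over the tangent of half this angle, whatever the lens; pixels are square), "cx", "cy" (the principal point, pixels), "dist" ([k1, k2, p1, p2, k3] as OpenCV has them; the pictures are not rectified), "R" (3x3) and "t" (3): a world point X has camera coordinates R X + t. Camera axes: x right, y down, z forward; pixel columns grow to the right and rows downward; lengths in m; the calibration is good to about 2 mm. A picture is of the moment at which its call begins: read the wrist's pose just before it. camera_info takes no time and is no camera call; for the wrist camera it gives the pose at the moment of the call.
- bot.finish_job(): hands the job in; it is judged then, once.
Trained networks look in the newest picture that a camera, given by its name, has taken for a name from the list of things; names that differ only in an ending like _2 or _b are one class to them, and where a whole thing is asked for, a point or a joint stands for the part that bears it (a point fixed in the world has none). Each returns a list of dicts, best first, with "score" (0 to 1); they miss things now and then, are a little off and sometimes report something else, mostly with a low value. They report only what shows in the picture. A call takes as long as a camera call. They do not tell look-alikes from the thing itself.
- bot.recognise(target, camera): "box" ([left, top, right, bottom] as shares, 0 to 1, of the picture: columns of its width, rows of its height, round what is visible of it).
- bot.trace(target, camera): "mask" (420x560 bool, what is visible of it) and "box" ([left, top, right, bottom] as shares, 0 to 1, of the picture: columns of its width, rows of its height, round what is visible of it).
- bot.mark_of(target, camera): "at" ([row, column] as shares, 0 to 1, of the picture: columns of its width, rows of its height: a listed point, or the origin of a listed thing).
The state is a dict: "time": time; "q": joint angles; "joint_vel": joint speeds; "joint_torque": joint torques, N m; "tool_pos": TCP position; "tcp_rot": TCP orientation; "wrist_force": force on the tool from outside, world axes, zero at the start; "torque": the same for the moment, N m; "width": opening from 0.0 (shut) to 1.0 (fully open); "grip_force": force on a finger pad.
Only numpy, scipy, OpenCV 4.12 (cv2) and the standard library are available. Lean on these libraries where they do the work, as an engineer would, in place of code of your own. Each camera call takes 0.05 s, during which the arm holds its last target. There are 200 camera calls.

TASK

I am done with the red-lidded spice jar standing on the counter: set it upright in the one empty cup of the spice carousel and let go of it. Then, without spinning the carousel fast or toppling its jars, turn it until the yellow-lidded jar is at the front, straight towards the robot's edge of the counter, and finish with the carousel standing still and its wooden top handle firmly gripped, so that it cannot swing away while I take that jar. Leave everything else on the counter where it is.

Things in the scene. Friction and masses are not known exactly. Their poses are not given: they have to be found in the camera images.
- foot: fixed round foot of the spice carousel, 156 mm across and 16 mm high, standing on the counter; it does not turn. Origin: on the carousel's vertical axis at counter height; its axes are the world's (x away from the robot, y to the robot's left), so the front of the carousel is its -x side.
- deck_top (a point): centre of the top of the carousel's turning bamboo deck, 32 mm above the counter; turns with it. Deck 228 mm across, with six steel cups 60 degrees apart on an 80 mm radius, each 50 mm inside, 56 mm outside, rim 16 mm above the deck; five hold jars, one is empty. It turns endlessly both ways on a stiffish bearing (about 0.06 N m, greased) and stays where it is left.
- handle: wooden bar handle on top of the carousel's central post, turning with the deck: 14 mm thick (its x), 60 mm long (its y), 40 mm high (its z, up). Origin: centre of its underside, on the carousel's axis, 136 mm above the counter, so its top is 176 mm up. Its -x axis points towards the empty cup. The post under it is 14 mm thick.
- empty_cup (a point): centre of the floor of the empty cup, on the deck's top, 32 mm above the counter and 80 mm from the carousel's axis; it turns with the deck, its -x axis pointing outwards from the carousel's axis, z up. Always in the front half of the carousel at the start. The lids of the neighbouring jars are 80 mm away, centre to centre.
- jar_red: spice jar of amber glass with a paper label and a red lid: a plain cylinder 44 mm across and 105 mm high, lid the top 24 mm, about 170 g. Origin: centre of its underside, z up. Stands loose on the counter left or right of the carousel.
- jar_yellow: the same jar with a yellow lid, loose in one of the carousel's cups (its top 137 mm above the counter). Origin: centre of its underside.
- jar_black1: the same jar with a black lid, loose in a cup of the carousel. Origin: centre of its underside.
- jar_black2: the same jar with a black lid, loose in a cup of the carousel. Origin: centre of its underside.
- jar_black3: the same jar with a black lid, loose in a cup of the carousel. Origin: centre of its underside.
- jar_black4: the same jar with a black lid, loose in a cup of the carousel. Origin: centre of its underside.
- mill: wooden pepper mill, 56 mm across the foot, 166 mm high, standing on the counter on the side of the carousel where the red-lidded jar is not. Origin: centre of its underside. Leave it alone.
- crock: cream stoneware crock with a grey screw lid, 148 mm across, 178 mm high, back left. Origin: centre of its underside. Leave it alone.
- loaf_pan: steel loaf pan, 115 x 245 mm and 68 mm high, behind the carousel. Origin: centre of its underside. Leave it alone.
- board: bamboo board, 200 x 300 mm and 18 mm thick, lying flat at the back right. Origin: centre of its underside. Leave it alone.
- bowl: glass bowl, 170 mm across, 75 mm high, standing on the board. Origin: centre of its underside. Leave it alone.
There are look-alikes about, which are no part of the job. Leave any turquoise look-alike of the jar_black3 alone. Leave any pink look-alike of the jar_black1 alone.

How it is judged:
By the outcome, as a careful person would: the job done as asked, in the order asked, and still so for the second after the job is handed in, while the arm keeps its last pose, push and grip.
It also fails if it takes over 72 s, if anything falls off the work surface, if the arm or the gripper's body presses on something with over 40 N, if the wrist force passes 120 N, or if a joint passes its speed limit or range.

## Working session

There is one attempt and no reset: what is moved stays moved. The work goes in short steps, Python scripts to look and compute and a tool call to move; the robot and the scene stay as the last step left them, time stands still between calls to the robot, and variables do not carry over. Pictures are saved under pics/ and viewed, at most 10 in all, crops included, and the job is handed in when it is done.

Besides the shell and the picture viewer there is one more tool, called after "Request:" as name(argument=value, ...), one argument or row to a line, values as JSON. servo_tool: Moves the arm, as the interface text tells. Shifts and turns lie within -1 to 1; 1 stands for 0.15 m of shift or 180 degrees of turn. Its arguments: {"type":"object","properties":{"series":{"type":"array","items":{"type":"array","items":{"type":"number"}}},"newtons":{"type":"number"}},"required":["series"]}

```bash
mkdir -p pics; cat > h.py <<'E'
import numpy as np, cv2
from workcell import bot
def cam(n):
    i=bot.camera_info(n); f=210/np.tan(np.radians(i["vertical_fov"])/2)
    K=np.array([[f,0,i["cx"]],[0,f,i["cy"]],[0,0,1]]); return K,np.array(i["dist"],float),np.array(i["R"]),np.array(i["t"])
def ray(c,uv):
    K,d,R,t=c; p=cv2.undistortPoints(np.array([[uv]],float),K,d)[0,0]
    return -R.T@t, R.T@np.array([p[0],p[1],1.])
def onz(c,uv,z):
    o,r=ray(c,uv); return o+r*(z-o[2])/r[2]
def tri(rs):
    A=0;b=0
    for o,r in rs:
        r=r/np.linalg.norm(r); P=np.eye(3)-np.outer(r,r); A=A+P; b=b+P@o
    return np.linalg.solve(A,b)
def proj(c,X):
    K,d,R,t=c; return cv2.projectPoints(np.array([X],float),cv2.Rodrigues(R)[0],t,K,d)[0][0,0]
def shot(n,f): 
    im=bot.read_camera(n); cv2.imwrite(f,cv2.cvtColor(im,cv2.COLOR_RGB2BGR)); return im
E
python3 - <<'E'
from h import *
np.set_printoptions(precision=3,suppress=True)
a=shot("top","pics/t0.png");b=shot("side","pics/s0.png")
C={n:cam(n) for n in("top","side")}
for n in C: print(n,-C[n][2].T@C[n][3])
for t in["foot","deck_top","handle","empty_cup","jar_red","jar_yellow","mill"]:
    R={}
    for n in C:
        m=bot.mark_of(t,n)
        R[n]=[(round(k["score"],2),(np.array(k["at"])[::-1]*[560,420]).round(1)) for k in m[:3]]
    print(t,R)
    try: print("  tri",tri([ray(C[n],R[n][0][1]) for n in C]))
    except Exception as e: print(e)
cv2.imwrite("pics/c0.png",cv2.cvtColor(np.hstack([cv2.resize(x,(400,300)) for x in(a,b)]),cv2.COLOR_RGB2BGR))
E
```

```text
top [ 0.342 -0.009  1.622]
side [ 0.096 -0.636  0.683]
foot {'top': [(0.58, array([260.7, 238.6])), (0.27, array([255.1, 212.3]))], 'side': [(0.25, array([439.5, 320.5]))]}
  tri [ 0.582 -0.197  0.028]
deck_top {'top': [(0.73, array([275.4, 221.4]))], 'side': [(0.65, array([270.6, 242.2]))]}
  tri [ 0.545 -0.015  0.027]
handle {'top': [(0.67, array([277.8, 216.7]))], 'side': [(0.46, array([277. , 212.4]))]}
  tri [ 0.551 -0.024  0.123]
empty_cup {'top': [(0.59, array([259.6, 241.7])), (0.17, array([403.5, 184. ]))], 'side': [(0.42, array([256.8, 260.4]))]}
  tri [ 0.505  0.025 -0.046]
jar_red {'top': [(0.77, array([165.8, 251.5])), (0.45, array([152.3, 184.7]))], 'side': [(0.63, array([179.2, 203.4]))]}
  tri [0.45  0.317 0.003]
jar_yellow {'top': [(0.64, array([301.5, 203.1]))], 'side': [(0.78, array([305.8, 244.9]))]}
  tri [ 0.598 -0.091  0.044]
mill {'top': [(0.69, array([376.9, 252.6]))], 'side': [(0.79, array([325.1, 352.3]))]}
  tri [ 0.454 -0.324  0.001]
```

View pics/t0.png

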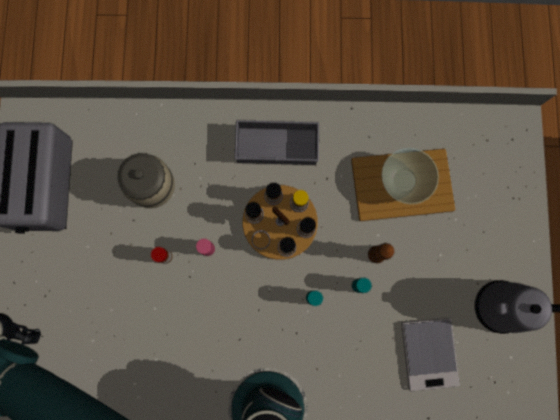

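View pics/s0.png

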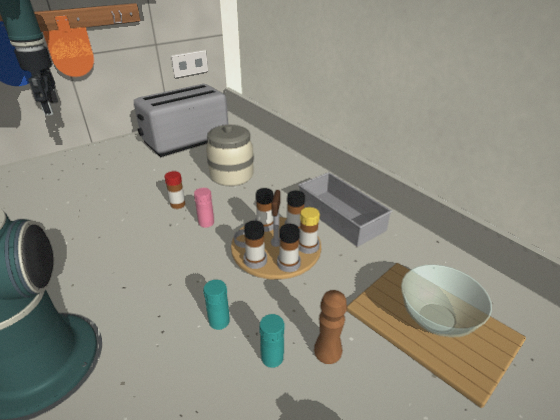

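The pictures show:
- **Red jar:** lid at (160,255) in top and (174,178) in side.
- **Pink look-alike:** (205,247) in top. It is all pink, with no label.
- **Turquoise look-alikes:** (315,298) and (362,285) in top.
- **Carousel:** centre near (280,221), yellow lid at (301,198), and the empty cup front left at (260,241).

The red jar fits because of its red lid, amber body and paper label.

```bash
cat >> h.py <<'E'
from scipy.optimize import least_squares
def blob(im,lo,hi,near=None,smin=120,vmin=60):
    h=cv2.cvtColor(im,cv2.COLOR_RGB2HSV); H=h[...,0].astype(int)
    m=((H>=lo)&(H<=hi) if lo<=hi else (H>=lo)|(H<=hi))&(h[...,1]>smin)&(h[...,2]>vmin)
    n,l,s,c=cv2.connectedComponentsWithStats(m.astype(np.uint8))
    return [(int(s[k,4]),c[k].round(1)) for k in sorted(range(1,n),key=lambda k:-s[k,4])[:3]], l
def lidcent(c,X,r=.022,hh=.024):
    a=np.linspace(0,2*np.pi,40); K,d,R,t=c
    P=np.array([[X[0]+r*np.cos(u),X[1]+r*np.sin(u),X[2]-z] for z in(0,hh) for u in a])
    p=cv2.projectPoints(P,cv2.Rodrigues(R)[0],t,K,d)[0].astype(np.float32)
    m=cv2.moments(cv2.convexHull(p)); return np.array([m["m10"],m["m01"]])/m["m00"],m["m00"]
def fitlid(obs,z=None):
    if z is None: return least_squares(lambda X:np.concatenate([lidcent(c,X)[0]-u for c,u in obs]),[.5,0,.12])
    return least_squares(lambda X:np.concatenate([lidcent(c,[*X,z])[0]-u for c,u in obs]),[.5,0])
E
python3 - <<'E'
from h import *
np.set_printoptions(precision=4,suppress=True)
I={n:cv2.cvtColor(cv2.imread(f"pics/{n[0]}0.png"),cv2.COLOR_BGR2RGB) for n in("top","side")}
C={n:cam(n) for n in I}
for nm,(lo,hi,s,v) in {"red":(172,5,180,70),"yellow":(20,30,180,130)}.items():
    obs=[]
    for n in I:
        b,_=blob(I[n],lo,hi,None,s,v); print(nm,n,b); obs.append((C[n],b[0][1]))
    r=fitlid(obs); print(r.x,r.cost,[lidcent(c,r.x)[1] for c,_ in obs])
print(bot.read_state()["tool_pos"],bot.read_state()["tcp_rot"],bot.camera_info("wrist")["vertical_fov"])
c=cam("wrist");print("wcam",-c[2].T@c[3],c[2])
cr=cv2.imread("pics/t0.png")[175:275,135:335]; cr2=cv2.imread("pics/s0.png")[155:255,130:330]
cv2.imwrite("pics/c1.png",np.vstack([cv2.resize(x,(600,300),interpolation=cv2.INTER_CUBIC) for x in(cr,cr2)]))
E
```

```text
red top [(186, array([158.7, 254.3]))]
red side [(153, array([173.2, 178.1]))]
[0.44   0.3159 0.1068] 0.1788955096511996 [213.4916398114292, 217.16102968843188]
yellow top [(161, array([300.5, 196.7]))]
yellow side []Traceback (most recent call last):
  File "<stdin>", line 8, in <module>
IndexError: list index out of range
```

```bash
python3 - <<'E'
from h import *
np.set_printoptions(precision=4,suppress=True)
I={n:cv2.cvtColor(cv2.imread(f"pics/{n[0]}0.png"),cv2.COLOR_BGR2RGB) for n in("top","side")}
C={n:cam(n) for n in I}
print(cv2.cvtColor(I["side"],cv2.COLOR_RGB2HSV)[210:222:5,310])
obs=[]
for n in I:
    b,_=blob(I[n],18,32,None,170,120); print(n,b); obs.append((C[n],b[0][1]))
r=fitlid(obs); print(r.x,r.cost,[lidcent(c,r.x)[1] for c,_ in obs])
print(bot.read_state()["tool_pos"],bot.read_state()["tcp_rot"],bot.camera_info("wrist")["vertical_fov"])
c=cam("wrist");print("wcam",-c[2].T@c[3],c[2])
cr=cv2.imread("pics/t0.png")[175:275,135:335]; cr2=cv2.imread("pics/s0.png")[155:255,130:330]
cv2.imwrite("pics/c1.png",np.vstack([cv2.resize(x,(600,300),interpolation=cv2.INTER_CUBIC) for x in(cr,cr2)]))
E
```

```text
[[ 24 155 199]
 [ 24 157 200]
 [ 25 157 219]]
top [(178, array([300.4, 196.7])), (7, array([443.4, 198.4])), (7, array([439., 200.]))]
side []Traceback (most recent call last):
  File "<stdin>", line 8, in <module>
IndexError: list index out of range
```

```bash
python3 - <<'E'
from h import *
np.set_printoptions(precision=4,suppress=True)
I={n:cv2.cvtColor(cv2.imread(f"pics/{n[0]}0.png"),cv2.COLOR_BGR2RGB) for n in("top","side")}
C={n:cam(n) for n in I}
obs=[]
for n,s,v in(("top",170,120),("side",140,150)):
    b,_=blob(I[n],21,30,None,s,v); print(n,b); obs+=[(C[n],b[0][1])] if b else []
r=fitlid(obs,.137) ; print(r.x,r.cost)
if len(obs)>1: r=fitlid(obs); print(r.x,r.cost,[lidcent(c,r.x)[1] for c,_ in obs])
print(bot.read_state()["tool_pos"],bot.read_state()["tcp_rot"],bot.camera_info("wrist")["vertical_fov"])
c=cam("wrist");print("wcam",-c[2].T@c[3],c[2])
cr=cv2.imread("pics/t0.png")[175:275,135:335]; cr2=cv2.imread("pics/s0.png")[155:255,130:330]
cv2.imwrite("pics/c1.png",np.vstack([cv2.resize(x,(600,300),interpolation=cv2.INTER_CUBIC) for x in(cr,cr2)]))
E
```

```text
top [(173, array([300.6, 196.9]))]
side [(271, array([309.9, 216.1]))]
[ 0.6056 -0.0862] 0.02043723803021674
[ 0.6052 -0.0865  0.1378] 0.00011333741955923968 [207.600982547272, 314.4864379793871]
[0.244  0.6294 0.2313] [0.5776 3.088  0.0001] 59.31529951643738
wcam [0.1776 0.656  0.3741] [[ 0.3608  0.9327 -0.0004]
 [ 0.8953 -0.3462  0.2801]
 [ 0.2611 -0.1014 -0.96  ]]
```

View pics/c1.png

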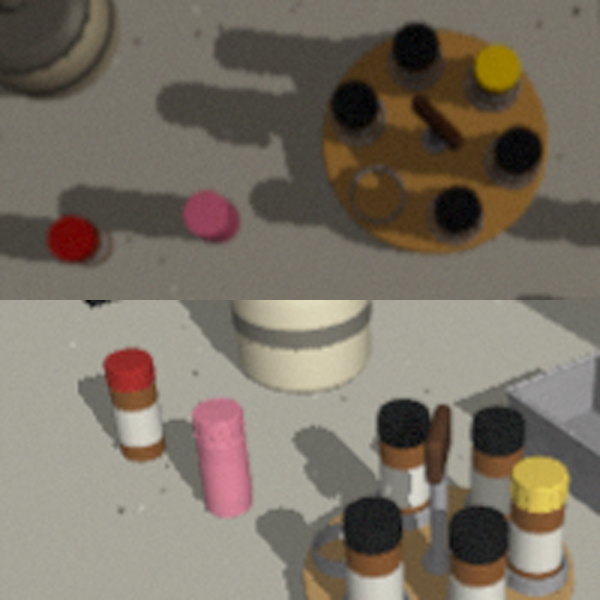

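The crop shows the red-lidded amber jar with a paper label at about (160,255) in top and (174,178) in side. The pink one beside it is plain. Next I approach with the wrist turned so that the grip also suits the handle later.

Request:
servo_tool(
  series=[
    [0.65,-1,0.12,0,0,0.2,0],
    [0.65,-1,0.12,0,0,0.2,0],
    [0.65,-1,0.12,0,0,0.2,0],
    [0.65,-1,0.12,0,0,0.2,0],
    [0.65,-1,0.12,0,0,0.2,0],
  ],
  newtons=40,
)

```text
time: 1.3
tool_pos: [0.3438, 0.4764, 0.2503]
tcp_rot: [-0.405, 3.114, -0.001]
wrist_force: [-0.3, -0.3, -0.3]
width: 0.998
grip_force: 0.0
```

Request:
servo_tool(
  series=[
    [0.65,-1,0,0,0,0.16,0],
    [0.65,-1,0,0,0,0.16,0],
    [0.65,-1,0,0,0,0.16,0],
    [0.65,-1,0,0,0,0.16,0],
    [0.65,-1,0,0,0,0.16,0],
    [0.65,-1,0,0,0,0.16,0],
  ],
)

```text
time: 1.9
tool_pos: [0.4394, 0.3288, 0.2495]
tcp_rot: [-1.162, 2.918, 0.001]
wrist_force: [-0.8, -0.3, -0.6]
width: 1.003
grip_force: 0.0
```

```bash
python3 - <<'E'
from h import *
np.set_printoptions(precision=4,suppress=True)
s=bot.read_state();print(s["time"],s["tool_pos"],s["tcp_rot"],s["q"],s["joint_vel"])
c=cam("wrist");im=shot("wrist","pics/w1.png")
b,_=blob(im,172,5,None,170,60);print(b)
u=b[0][1];r=fitlid([(c,u)],.105);print(r.x,lidcent(c,[*r.x,.105])[1])
r=fitlid([(c,u),(cam("top"),[158.7,254.3]),(cam("side"),[173.2,178.1])]);print(r.x,r.cost,r.fun)
E
```

```text
1.9 [0.4394 0.3288 0.2495] [-1.1621  2.9185  0.0011] [ 0.5967  0.0135  1.8534  0.0006  1.2743 -1.7322] [ 0.0363  0.0059 -0.0042  0.0065 -0.0003  0.0041]
[(2351, array([266.8, 182.7]))]
[0.44   0.3166] 2520.9599429699592
[0.44   0.3166 0.1051] 0.18876168440128094 [-0.0715  0.0441  0.1325 -0.2506 -0.4557  0.2871]
```

View pics/w1.png

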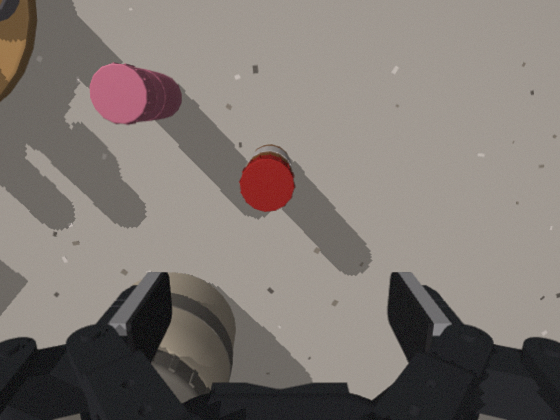

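The wrist view shows the red lid at (267,183) and the pink jar well away at (125,95). The jar is at (0.440, 0.317) with its top at 0.105.

Request:
servo_tool(
  series=[
    [0.007,-0.085,-0.3,0,0,0,0],
    [0.007,-0.085,-0.6,0,0,0,0],
    [0.007,-0.085,-0.8,0,0,0,0],
    [0.007,-0.085,-0.95,0,0,0,0],
    [0.007,-0.085,-1.0,0,0,0,0],
  ],
)

```text
time: 2.45
tool_pos: [0.4371, 0.3167, 0.0961]
tcp_rot: [1.167, -2.911, 0.001]
wrist_force: [-0.9, 0.8, 0.8]
width: 1.004
grip_force: 0.0
```

Request:
servo_tool(
  series=[
    [0,0,-0.1,0,0,0,0],
    [0,0,-0.17,0,0,0,0.2],
    [0,0,-0.17,0,0,0,0.8],
    [0,0,-0.17,0,0,0,0.8],
    [0,0,-0.17,0,0,0,0.8],
    [0,0,-0.17,0,0,0,0.8],
    [0,0,-0.17,0,0,0,0.8],
    [0,0,-0.17,0,0,0,0.8],
    [0,0,-0.17,0,0,0,0.8],
    [0,0,-0.17,0,0,0,0.8],
  ],
  newtons=40,
)

```text
time: 3.45
tool_pos: [0.4405, 0.3169, 0.0744]
tcp_rot: [-1.166, 2.916, 0.0]
wrist_force: [-0.1, 0.5, 3.5]
width: 0.506
grip_force: 41.1
```

Request:
servo_tool(
  series=[
    [0,0,0.1,0,0,0,0.8],
    [0,0,0.4,0,0,0,0.8],
    [0,0,0.7,0,0,0,0.8],
    [0,0,1.0,0,0,0,0.8],
    [0,0,1.0,0,0,0,0.8],
  ],
)

```text
time: 3.95
tool_pos: [0.4439, 0.3192, 0.2327]
tcp_rot: [-1.162, 2.904, 0.004]
wrist_force: [0.7, 0.6, -1.5]
width: 0.504
grip_force: 41.6
```

Request:
servo_tool(
  series=[
    [0.12,-0.2,0.2,0,0,0,0.8],
    [0.24,-0.4,0.44,0,0,0,0.8],
    [0.36,-0.6,0.44,0,0,0,0.8],
    [0.48,-0.8,0.44,0,0,0,0.8],
    [0.6,-1,0.44,0,0,0,0.8],
  ],
)

```text
time: 4.45
tool_pos: [0.5299, 0.1653, 0.2895]
tcp_rot: [1.167, -2.916, -0.0]
wrist_force: [0.5, -0.7, -1.8]
width: 0.503
grip_force: 41.9
```

Request:
servo_tool(
  series=[
    [0.13,-0.2,0,0,0,0,0.8],
    [0.26,-0.4,0,0,0,0,0.8],
    [0.4,-0.6,0,0,0,0,0.8],
    [0.53,-0.85,0,0,0,0,0.8],
    [0.53,-0.85,0,0,0,0,0.8],
    [0.53,-0.85,0,0,0,0,0.8],
    [0.53,-0.85,0,0,0,0,0.8],
  ],
)

```text
time: 5.15
tool_pos: [0.6086, 0.0397, 0.289]
tcp_rot: [1.167, -2.915, -0.002]
wrist_force: [-0.7, 0.6, -1.7]
width: 0.506
grip_force: 42.0
```

```bash
python3 - <<'E'
from h import *
np.set_printoptions(precision=4,suppress=True)
s=bot.read_state();print(s["time"],s["tool_pos"],s["tcp_rot"],s["width"],s["grip_force"],np.abs(s["joint_vel"]).max())
c=cam("wrist");im=shot("wrist","pics/w2.png"); np.savez("w2.npz",*c)
for t in("deck_top","handle","empty_cup","jar_yellow"):
    print(t,[(round(k["score"],2),(np.array(k["at"])[::-1]*[560,420]).round(1)) for k in bot.mark_of(t,"wrist")[:2]])
E
```

```text
5.15 [0.6086 0.0397 0.289 ] [ 1.1666 -2.9152 -0.0018] 0.5055702900537401 41.96881402283907 0.014664635577408967
deck_top [(0.97, array([270.1,  81.8])), (0.15, array([226.5,  12.7]))]
handle [(0.82, array([266.4,  74.7]))]
empty_cup [(0.78, array([351.2,  76.8])), (0.69, array([310.3,   5. ]))]
jar_yellow [(0.64, array([194.5,  83.1])), (0.26, array([311.4, 148. ]))]
```

View pics/w2.png

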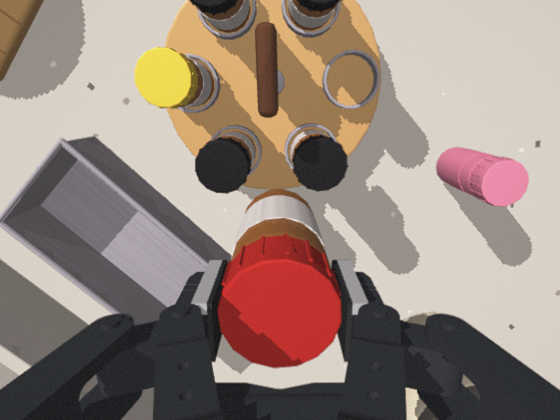

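The empty cup's rim shows at about (350,80), the handle at (267,70), the yellow lid at (165,77), and the held jar is upright.

```bash
python3 - <<'E'
from h import *
np.set_printoptions(precision=4,suppress=True)
z=np.load("w2.npz");c=tuple(z[k] for k in z.files)
im=cv2.cvtColor(cv2.imread("pics/w2.png"),cv2.COLOR_BGR2RGB);h=cv2.cvtColor(im,cv2.COLOR_RGB2HSV)
# ring
sub=(h[40:120,312:388,1]<110).astype(np.uint8)
n,l,s,ce=cv2.connectedComponentsWithStats(sub);yy,xx=np.mgrid[40:120,312:388]
d=np.hypot(xx-350,yy-80); m=(sub>0)&(d>19)&(d<31)&(xx<376)
e=cv2.fitEllipse(cv2.convexHull(np.argwhere(m)[:,::-1].astype(np.float32)+[[312,40]]).astype(np.float32));print("ring",e,m.sum())
cup=onz(c,e[0],.048);print("cup",cup)
top=cam("top");print("cup top-cam",onz(top,(260.7,239.3),.048)) 
print("deck",onz(c,(270.1,81.8),.032),onz(top,(280,221.7),.032))
# yellow
b,_=blob(im,22,32,None,150,100);print(b[0]);y=fitlid([(c,b[0][1])],.137);print("yel",y.x)
# red held
b,l=blob(im,172,5,None,170,60);print(b[0]);r=fitlid([(c,b[0][1])],bot.read_state()["tool_pos"][2]+.031);print("held",r.x,lidcent(c,[*r.x,.32])[1])
# handle: dark brown top outline at z=.176
H=(h[...,2]<110)&(h[...,1]>90);H[:,:250]=0;H[:,285:]=0;H[:20]=0;H[120:]=0
p=cv2.minAreaRect(np.argwhere(H)[:,::-1].astype(np.float32));print("handle",p)
for q in cv2.boxPoints(p): print(onz(c,q,.176))
E
```

```text
Traceback (most recent call last):
cv2.error: OpenCV(4.12.0) /io/opencv/modules/imgproc/src/convhull.cpp:143: error: (-215:Assertion failed) total >= 0 && (depth == CV_32F || depth == CV_32S) in function 'convexHull'
```

```bash
python3 - <<'E'
from h import *
np.set_printoptions(precision=4,suppress=True)
z=np.load("w2.npz");c=tuple(z[k] for k in z.files)
im=cv2.cvtColor(cv2.imread("pics/w2.png"),cv2.COLOR_BGR2RGB);h=cv2.cvtColor(im,cv2.COLOR_RGB2HSV)
yy,xx=np.mgrid[40:120,312:388]
d=np.hypot(xx-350,yy-80); m=(h[40:120,312:388,1]<110)&(d>19)&(d<31)&(xx<376)
e=cv2.fitEllipse(cv2.convexHull((np.argwhere(m)[:,::-1]+[[312,40]]).astype(np.float32)));print("ring",e,m.sum())
cup=onz(c,e[0],.048);print("cup",cup)
top=cam("top");print("cup top-cam",onz(top,(260.7,239.3),.048)) 
print("deck",onz(c,(270.1,81.8),.032),onz(top,(280,221.7),.032))
b,_=blob(im,22,32,None,150,100);print(b[0]);y=fitlid([(c,b[0][1])],.137);print("yel",y.x)
b,l=blob(im,172,5,None,170,60);print(b[0]);r=fitlid([(c,b[0][1])],bot.read_state()["tool_pos"][2]+.031);print("held",r.x,lidcent(c,[*r.x,.32])[1])
H=(h[...,2]<110)&(h[...,1]>90);H[:,:250]=0;H[:,285:]=0;H[:20]=0;H[120:]=0
p=cv2.minAreaRect(np.argwhere(H)[:,::-1].astype(np.float32));print("handle",p)
for q in cv2.boxPoints(p): print(onz(c,q,.176))
E
```

```text
ring ((350.4128112792969, 79.34477996826172), (57.49586486816406, 60.466636657714844), 28.966196060180664) 897
cup [0.4917 0.0267 0.048 ]
cup top-cam [0.4903 0.0269 0.048 ]
deck [ 0.5477 -0.0297  0.032 ] [ 0.5455 -0.0298  0.032 ]
(2926, array([165.7,  77.6]))
yel [ 0.6039 -0.0851]
(12804, array([279.2, 301.7]))
held [0.6075 0.0392] 13643.367763691815
handle ((266.5821533203125, 69.04573059082031), (94.20905303955078, 21.214771270751953), 88.15238952636719)
[ 0.532  -0.0539  0.176 ]
[ 0.5225 -0.0445  0.176 ]
[ 0.563  -0.0032  0.176 ]
[ 0.5732 -0.0132  0.176 ]
```

The views agree: cup (0.492, 0.027), axis (0.548, -0.029), cup direction 135°, and the held jar within 1 mm of the TCP.

Request:
servo_tool(
  series=[
    [-0.2,-0.02,0,0,0,0,0.8],
    [-0.4,-0.04,0,0,0,0,0.8],
    [-0.6,-0.06,0,0,0,0,0.8],
    [-0.77,-0.083,0,0,0,0,0.8],
    [-0.77,-0.083,-0.2,0,0,0,0.8],
    [-0.77,-0.083,-0.4,0,0,0,0.8],
    [-0.77,-0.083,-0.6,0,0,0,0.8],
    [-0.77,-0.083,-0.8,0,0,0,0.8],
    [-0.77,-0.083,-0.95,0,0,0,0.8],
    [-0.77,-0.083,-1,0,0,0,0.8],
    [-0.77,-0.083,-1,0,0,0,0.8],
    [-0.77,-0.083,-1,0,0,0,0.8],
    [-0.77,-0.083,-1,0,0,0,0.8],
  ],
)

```text
time: 6.7
tool_pos: [0.4955, 0.0268, 0.1417]
tcp_rot: [-1.166, 2.914, -0.002]
wrist_force: [0.6, 0.7, -2.0]
width: 0.502
grip_force: 42.1
```

```bash
python3 - <<'E'
from h import *
np.set_printoptions(precision=4,suppress=True)
s=bot.read_state();print(s["time"],s["tool_pos"],s["wrist_force"])
w=cam("wrist");im=bot.read_camera("wrist");t=shot("top","pics/t1.png");sd=shot("side","pics/s1.png")
zt=s["tool_pos"][2]+.031;o=[]
for n,i in(("wrist",im),("top",t),("side",sd)):
    b,_=blob(i,172,5,None,170,60);print(n,b[:2])
    if b: o.append((w if n=="wrist" else cam(n),b[0][1])); print(fitlid(o[-1:],zt).x)
E
```

```text
6.7 [0.4955 0.0268 0.1417] [ 0.5694  0.707  -2.0404]
wrist [(12874, array([279.1, 301.9]))]
[0.4948 0.0268]
top []
side [(252, array([242.6, 198.2]))]
[0.4928 0.0276]
```

Request:
servo_tool(
  series=[
    [-0.018,0,0,0,0,0,0.8],
    [-0.018,0,-0.04,0,0,0,0.8],
    [-0.018,0,-0.08,0,0,0,0.8],
    [-0.018,0,-0.12,0,0,0,0.8],
    [-0.018,0,-0.16,0,0,0,0.8],
    [-0.018,0,-0.18,0,0,0,0.8],
    [-0.018,0,-0.2,0,0,0,0.8],
    [-0.018,0,-0.2,0,0,0,0.8],
  ],
)

```text
time: 7.65
tool_pos: [0.491, 0.0267, 0.1092]
tcp_rot: [1.167, -2.916, -0.001]
wrist_force: [-0.9, -0.2, -2.3]
width: 0.502
grip_force: 42.1
```

Request:
servo_tool(
  series=[
    [0,0,-0.015,0,0,0,0.8],
    [0,0,-0.022,0,0,0,0.8],
    [0,0,-0.022,0,0,0,0.8],
  ],
)

```text
time: 7.95
tool_pos: [0.4915, 0.0267, 0.1066]
tcp_rot: [-1.167, 2.917, -0.0]
wrist_force: [-0.8, -0.1, -1.3]
width: 0.504
grip_force: 42.2
```

Request:
servo_tool(
  series=[
    [0,0,0,0,0,0,0.3],
    [0,0,0,0,0,0,0.3],
    [0,0,0,0,0,0,0.3],
    [0,0,0,0,0,0,0.3],
    [0,0,0,0,0,0,0.3],
    [0,0,0.15,0,0,0,0.3],
    [0,0,0.4,0,0,0,0.3],
    [0,0,0.7,0,0,0,0.3],
    [0,0,1.0,0,0,0,0.3],
    [0,0,1.0,0,0,0,0.3],
  ],
)

```text
time: 8.95
tool_pos: [0.4958, 0.0267, 0.2646]
tcp_rot: [-1.162, 2.905, -0.008]
wrist_force: [1.2, 0.1, 0.1]
width: 0.701
grip_force: 0.0
```

```bash
python3 - <<'E'
from h import *
np.set_printoptions(precision=4,suppress=True)
s=bot.read_state();print(s["time"],s["tool_pos"],s["tcp_rot"],s["q"])
w=cam("wrist");im=shot("wrist","pics/w3.png");t=shot("top","pics/t2.png")
b,_=blob(im,172,5,None,170,60);print(b[:1],fitlid([(w,b[0][1])],.137).x)
b,_=blob(t,21,30,None,170,120);print(b[:1],fitlid([(cam("top"),b[0][1])],.137).x)
E
```

```text
8.95 [0.4958 0.0267 0.2646] [-1.1622  2.9046 -0.0081] [ 0.0036 -0.1083  1.942  -0.      1.2938 -2.3284]
[(2679, array([284. , 190.8]))] [0.491  0.0263]
[(175, array([300.6, 196.9]))] [ 0.6053 -0.0865]
```

View pics/w3.png

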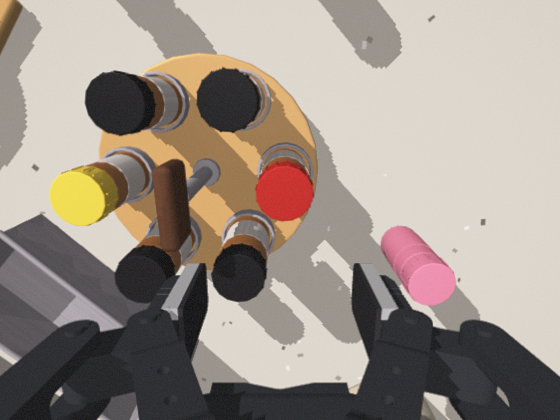

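The red jar stands upright in the cup (lid at (284,191)), and the yellow jar hasn't moved. Next is the handle.

Request:
servo_tool(
  series=[
    [0.19,-0.18,0,0,0,0.008,0.3],
    [0.377,-0.371,0,0,0,0.008,0.3],
    [0.377,-0.371,0,0,0,0.008,0.3],
    [0.377,-0.371,-0.2,0,0,0.008,0.3],
    [0.377,-0.371,-0.4,0,0,0.008,0.3],
    [0.377,-0.371,-0.6,0,0,0.008,0.3],
    [0.377,-0.371,-0.7,0,0,0.008,0.3],
    [0.377,-0.371,-0.75,0,0,0.008,0.3],
    [0.377,-0.371,-0.75,0,0,0.008,0.3],
    [0.377,-0.371,-0.75,0,0,0.008,0.3],
  ],
)

```text
time: 10.05
tool_pos: [0.5487, -0.0289, 0.1451]
tcp_rot: [-1.203, 2.9, -0.001]
wrist_force: [0.3, 0.0, 0.6]
width: 0.7
grip_force: 0.0
```

Request:
servo_tool(
  series=[
    [0,0,0,0,0,0,0.6],
    [0,0,0,0,0,0,0.7],
    [0,0,0,0,0,0,0.8],
    [0,0,0,0,0,0,0.9],
    [0,0,0,0,0,0,1],
    [0,0,0,0,0,0,1],
    [0,0,0,0,0,0,1],
    [0,0,0,0,0,0,1],
    [0,0,0,0,0,0,1],
  ],
  newtons=50,
)

```text
time: 10.95
tool_pos: [0.5485, -0.0291, 0.145]
tcp_rot: [-1.203, 2.901, -0.001]
wrist_force: [-0.8, -0.1, 5.3]
width: 0.152
grip_force: 51.8
```

```bash
python3 - <<'E'
from h import *
np.set_printoptions(precision=4,suppress=True)
s=bot.read_state();print(s["time"],s["tool_pos"],s["tcp_rot"],s["q"],s["wrist_force"],s["torque"],s["width"],s["grip_force"])
t=shot("top","pics/t3.png")
b,_=blob(t,21,30,None,170,120);print(b[:1],b and fitlid([(cam("top"),b[0][1])],.137).x)
E
```

```text
10.95 [ 0.5485 -0.0291  0.145 ] [-1.203   2.9007 -0.0014] [-0.0983  0.0974  1.9653 -0.0002  1.0773 -2.4553] [-0.7738 -0.0591  5.283 ] [-0.1194  0.0782 -0.0658] 0.15177335172963066 51.77558898925781
[] []
```

Gripped cleanly with low forces. The yellow jar is at -45°, so I turn by -135° (-0.75 units) at about 18°/s.

Request:
servo_tool(
  series=[
    [0,0,0,0,0,-0.003,1],
    [0,0,0,0,0,-0.009,1],
    [0,0,0,0,0,-0.018,1],
    [0,0,0,0,0,-0.028,1],
    [0,0,0,0,0,-0.038,1],
    [0,0,0,0,0,-0.048,1],
    [0,0,0,0,0,-0.058,1],
    [0,0,0,0,0,-0.068,1],
    [0,0,0,0,0,-0.078,1],
    [0,0,0,0,0,-0.088,1],
    [0,0,0,0,0,-0.098,1],
    [0,0,0,0,0,-0.108,1],
    [0,0,0,0,0,-0.118,1],
    [0,0,0,0,0,-0.128,1],
    [0,0,0,0,0,-0.138,1],
    [0,0,0,0,0,-0.148,1],
    [0,0,0,0,0,-0.158,1],
    [0,0,0,0,0,-0.168,1],
    [0,0,0,0,0,-0.178,1],
    [0,0,0,0,0,-0.188,1],
  ],
  newtons=60,
)

```text
time: 13.0
tool_pos: [0.5488, -0.0296, 0.145]
tcp_rot: [-0.305, 3.125, -0.002]
wrist_force: [-0.5, -1.6, 4.8]
width: 0.149
grip_force: 58.5
```

Request:
servo_tool(
  series=[
    [0,0,0,0,0,-0.01,1],
    [0,0,0,0,0,-0.02,1],
    [0,0,0,0,0,-0.03,1],
    [0,0,0,0,0,-0.04,1],
    [0,0,0,0,0,-0.05,1],
    [0,0,0,0,0,-0.06,1],
    [0,0,0,0,0,-0.07,1],
    [0,0,0,0,0,-0.08,1],
    [0,0,0,0,0,-0.09,1],
    [0,0,0,0,0,-0.1,1],
    [0,0,0,0,0,-0.11,1],
    [0,0,0,0,0,-0.12,1],
    [0,0,0,0,0,-0.13,1],
    [0,0,0,0,0,-0.14,1],
    [0,0,0,0,0,-0.15,1],
    [0,0,0,0,0,-0.16,1],
    [0,0,0,0,0,-0.17,1],
    [0,0,0,0,0,-0.18,1],
    [0,0,0,0,0,-0.19,1],
    [0,0,0,0,0,-0.2,1],
  ],
)

```text
time: 15.0
tool_pos: [0.5487, -0.0302, 0.145]
tcp_rot: [0.675, 3.066, -0.003]
wrist_force: [-0.8, -3.9, 5.7]
width: 0.154
grip_force: 58.5
```

Request:
servo_tool(
  series=[
    [0,0,0,0,0,-0.01,1],
    [0,0,0,0,0,-0.02,1],
    [0,0,0,0,0,-0.03,1],
    [0,0,0,0,0,-0.04,1],
    [0,0,0,0,0,-0.05,1],
    [0,0,0,0,0,-0.06,1],
    [0,0,0,0,0,-0.07,1],
    [0,0,0,0,0,-0.08,1],
    [0,0,0,0,0,-0.09,1],
    [0,0,0,0,0,-0.1,1],
    [0,0,0,0,0,-0.11,1],
    [0,0,0,0,0,-0.12,1],
    [0,0,0,0,0,-0.13,1],
    [0,0,0,0,0,-0.14,1],
    [0,0,0,0,0,-0.15,1],
    [0,0,0,0,0,-0.16,1],
    [0,0,0,0,0,-0.17,1],
    [0,0,0,0,0,-0.18,1],
    [0,0,0,0,0,-0.19,1],
    [0,0,0,0,0,-0.2,1],
  ],
)

```text
time: 17.0
tool_pos: [0.5483, -0.0306, 0.145]
tcp_rot: [1.589, 2.707, -0.003]
wrist_force: [-1.7, -5.2, 6.1]
width: 0.15
grip_force: 58.6
```

Request:
servo_tool(
  series=[
    [0,0,0,0,0,-0.01,1],
    [0,0,0,0,0,-0.02,1],
    [0,0,0,0,0,-0.03,1],
    [0,0,0,0,0,-0.04,1],
    [0,0,0,0,0,-0.05,1],
    [0,0,0,0,0,-0.06,1],
    [0,0,0,0,0,-0.07,1],
    [0,0,0,0,0,-0.08,1],
    [0,0,0,0,0,-0.09,1],
    [0,0,0,0,0,-0.1,1],
    [0,0,0,0,0,-0.11,1],
    [0,0,0,0,0,-0.12,1],
    [0,0,0,0,0,-0.13,1],
    [0,0,0,0,0,-0.14,1],
    [0,0,0,0,0,-0.15,1],
    [0,0,0,0,0,-0.157,1],
    [0,0,0,0,0,-0.162,1],
    [0,0,0,0,0,-0.162,1],
    [0,0,0,0,0,-0.162,1],
  ],
)

```text
time: 18.9
tool_pos: [0.5478, -0.0308, 0.145]
tcp_rot: [2.219, 2.221, -0.003]
wrist_force: [-2.6, -5.2, 6.8]
width: 0.152
grip_force: 58.8
```

```bash
python3 - <<'E'
from h import *
np.set_printoptions(precision=4,suppress=True)
s=bot.read_state();print(s["time"],s["tool_pos"],s["tcp_rot"],s["wrist_force"],s["torque"],s["grip_force"])
w=cam("wrist")
for n in("top","side","wrist"):
    im=shot(n,f"pics/e_{n}.png")
    b,_=blob(im,21,30,None,*((170,120) if n=="top" else (140,150)));c=w if n=="wrist" else cam(n)
    print(n,b[:2])
    if b: x=fitlid([(c,b[0][1])],.137).x; print(x,np.degrees(np.arctan2(x[1]+.0292,x[0]-.5478)),lidcent(c,[*x,.137])[1])
a,b=[cv2.imread(f"pics/e_{n}.png") for n in("top","side")]
cv2.imwrite("pics/e.png",np.vstack([cv2.resize(a[140:290,180:400],(440,300)),cv2.resize(b[150:300,180:400],(440,300))]))
E
```

```text
18.9 [ 0.5478 -0.0308  0.145 ] [ 2.2188  2.2212 -0.0033] [-2.649  -5.1534  6.7674] [-0.7475  0.519  -0.0188] 58.82209539413452
top [(156, array([280.2, 243.6]))]
[ 0.4714 -0.0298] -179.55971428684833 203.0798384444788
side [(325, array([248. , 225.6]))]
[ 0.4691 -0.0282] 179.25974056509483 339.71854361041915
wrist [(6658, array([102.2, 263.8])), (12, array([103.3, 216.4]))]
[ 0.4642 -0.0325] -177.7596305003256 8881.599605003197
```

View pics/e.png

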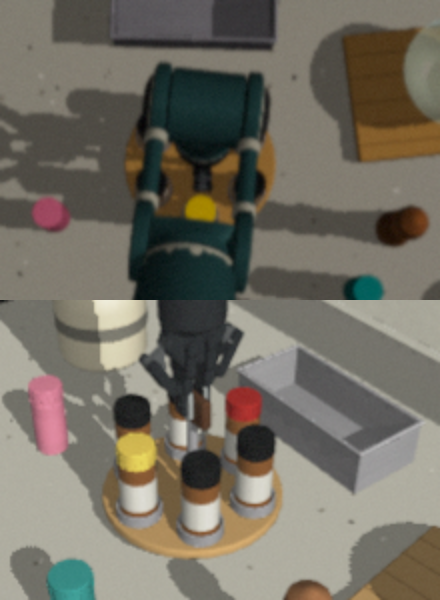

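View pics/e_wrist.png

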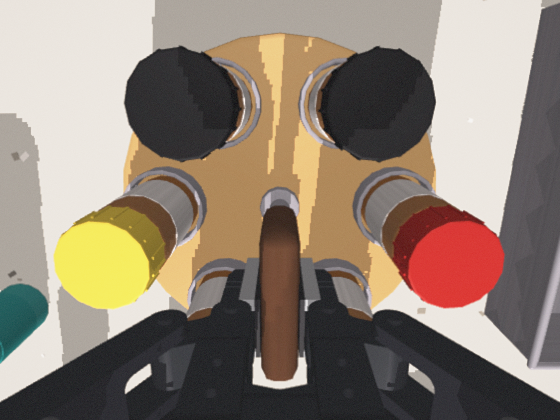

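The yellow jar is at the front (180° ± 1°). All the jars are upright, red sits in its cup opposite, and the handle is between the pads. I'll settle briefly with a firm grip and hand in.

Request:
servo_tool(
  series=[
    [0,0,0,0,0,0,1],
    [0,0,0,0,0,0,1],
    [0,0,0,0,0,0,1],
    [0,0,0,0,0,0,1],
    [0,0,0,0,0,0,1],
  ],
  newtons=70,
)

```text
time: 19.55
tool_pos: [0.5478, -0.0308, 0.1451]
tcp_rot: [2.219, 2.221, -0.003]
wrist_force: [-3.6, -6.3, 6.9]
width: 0.153
grip_force: 68.2
```

```bash
python3 -c "
from workcell import bot
s=bot.read_state();print(s['time'],s['joint_vel'],s['grip_force'],s['wrist_force']);print(bot.finish_job())"
```

```text
19.55 [ 0.00232772  0.00027086 -0.00065473 -0.00042006 -0.00173981 -0.00049025] 68.17521929740906 [-3.55381032 -6.26857509  6.94198139]
the job is handed in; nothing more can be done
None
```

The job is handed in at 19.6 s: the red-lidded jar stands upright in the cup that was empty, the yellow-lidded jar is at the front to within about 1–2°, and the carousel is still with its handle gripped at 68 N.

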